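Serve the bench capper: clear the finished jar, then start the next lid and hold it

ROBOT

A 6-joint arm with a two-finger parallel gripper is mounted at the origin on the work surface. World frame = base frame: x ahead of the robot, y to its left, z up, the work surface at z = 0. Lengths are in m, angles in rad, forces in N, time in s.
With the tool pointing down it reaches from about 0.25 to 0.775 m from the base axis. Payload 4 kg.
Tool frame: the origin (TCP) lies at the very end of the fingers, on their centre line; the grasp point (between the pads) lies 19 mm behind it; z points along the fingers, y is the direction in which the jaws open and shut (so a half turn about z gives the same grasp; the last joint's range is limited). The gripper opens to 94 mm and grips with 3 to 60 N. Pads are 16 mm wide; open, the fingers measure 119 mm over their backs; the gripper's body (75 mm by 177 mm) begins 78 mm behind the grasp point.
Start: joints at [-1.392, 0.087, 1.371, -0, 1.684, -0.103], TCP at [0.153, -0.528, 0.206] pointing down, gripper open.
Joint ranges: [-3.1, 3.1], [-0.76, 2.03], [0.27, 2.55], [-1.08, 4.22], [0.17, 2.65], [-2.57, 2.57]. Speed limits (rad/s): [2.79, 2.79, 3.14, 3.14, 3.14, 3.14].

INTERFACE

Orientations are given as [roll, pitch, yaw] about the fixed x, y, z axes, in that order (R = Rz(yaw) Ry(pitch) Rx(roll)).
In Python, from plant import r, imaging, order gives the robot as it stands.
- The arm moves only by the tool move_arm, never from a script. Its argument "increments" is a list that holds one entry, the list of rows, each a list of 7 numbers: the shift along the tool's x, y, z in m, then the turn, a rotation vector about the tool's x, y, z in degrees, then the gripper command: -1 is fully open, 1 is shut, values between are in proportion. In form: [[[tx, ty, tz, wx, wy, wz, grip], ...]]. A call has 1 to 20 rows; each row shifts and turns the commanded pose from where the row before left it, along the tool's axes as they then stand; what a row does not reach is not made up. A row lasts 1/12 s, in which the tool goes at most 41.7 mm and 7.16 degrees, less where a joint would pass 70% of its speed; a pose out of reach is approached as far as the arm can. A call with a gripper value outside its range is refused whole. The fingers move at their own pace and stop on an object; "newtons" is the grip in N (left out, the last holds). Time passes only in rows, so rows that do not move let the fingers close. It gives the time, the measured TCP pose, the force and the opening at its end, in the units of the state.
- r.sense(): the state, without advancing time (a new reading comes with each control period).
- imaging.grab_frame(name): name is "scene" or "side" or "wrist"; returns the picture (384x512x3 uint8, red, green, blue); there is no depth.
- imaging.camera_params(name): a dict with "mtx" (3x3 intrinsics, pixels), "distortion" ([k1, k2, p1, p2, k3] as OpenCV has them; the pictures are not rectified), "position" and "rotation" of the camera in the world. Camera axes: x right, y down, z forward; pixel columns grow to the right and rows downward; lengths in m; the calibration is good to about 2 mm. A picture is of the moment at which its call begins: read the wrist's pose just before it. camera_params takes no time and is no camera call; for the wrist camera it gives the pose at the moment of the call.
- order.close_job(): hands the job in, once; it reports no verdict.
The state is a dict: "t": time; "joint_positions": joint angles; "joint_velocities": joint speeds; "joint_torque": joint torques, N m; "eef_pos": TCP position; "tool_rot": TCP orientation; "contact_force": force on the tool from outside, world axes, zero at the start; "wrist_torque": the same for the moment, N m; "finger_gap": finger opening in m.
Only numpy, scipy, OpenCV 4.12 (cv2) and the standard library are available. Lean on these libraries where they do the work, as an engineer would, in place of code of your own. Each camera call takes 0.05 s, during which the arm holds its last target.

TASK

Stand the finished jar from the steel catch tray upright in the grey tote, setting it down gently, and leave the jars already packed there standing. Then start the lid that is resting loosely on the jar clamped in the capper: keeping it level and lightly pressed down, turn it backward (counter-clockwise from above) until you feel it drop off the end of the thread, then forward one turn so that it runs down the thread. Finish still gripping the started lid, so that it cannot work back before the chuck is swung over.

Things in the scene. Friction and masses are not known exactly. Their poses are not given: they have to be found in the camera images.
- jar_center (a point): finished jar in the catch tray: upright white jar with ribbed green screw lid, 90 g, 60 mm across, 88.5 mm high in all; lid 58 mm across, from 63.5 mm up to the top. Point: centre, 44 mm above its underside; z is its axis. Grip the lid (middle 32 mm above this point) or the body. A bare lid like it, 25 mm high, lies in the tray farther from the robot; it is not wanted
- tray_floor (a point): centre of the inner floor of the steel catch tray: 240 x 150 mm outside (length along x), rim 18 mm above the bench, floor 3 mm thick. Tray and tote stand on either side of the capper and may change sides
- tote_floor (a point): centre of the inner floor of the grey plastic tote: 290 x 205 mm outside (length along x), walls 4 mm thick, 45 mm above the bench, floor 4 mm thick. Three closed jars like the finished one stand in a row across it, 100 mm from this point towards its +x, the end away from the robot; the rest is free
- packed0: closed jar at the -y end of the row in the tote; origin under its centre
- packed1: closed jar in the middle of that row
- packed2: closed jar at the +y end of that row
- capper: bench capper, fixed, 290 x 205 mm, 20 mm thick base; origin on the bench below the clamped jar's axis. The jar is clamped fast, neither turns nor moves. Jaws round it reach 53 mm above the bench; a 28 mm column stands 150 mm along +x, 75 mm along +y; it carries the swung-away chuck head beyond it, all below 270 mm
- thread_top (a point): on the clamped jar's axis (z up) at the upper ends of its thread, 103 mm above the bench. Neck 41 mm across, 50 mm over the thread, rim 3 mm above this point. Right-hand two-start thread: 10 mm down per clockwise turn (from above); its two ends lie half a turn apart, at angles not known. Axial play 1.6 mm, sideways 2 mm
- lid_center (a point): centre of the loose lid on the clamped jar: green, ribbed, 58 mm across, 25 mm high, 30 g; z is its axis. Grip its skirt at any yaw. Heights of this point over thread_top: now 7 to 10 mm, unengaged; turned back 1.2 to 2.2 rad it climbs to 11.5, then drops 5 mm to 6.5 if the hand lets it go down; one turn forward, 3.5 below. It stays put when let go

How it is judged:
By the outcome, as a careful person would: the job done as asked, in the order asked, and still so for the second after the job is handed in, while the arm keeps its last pose, push and grip.
It also fails if it takes over 72 s, if anything falls off the work surface, if the arm or the gripper's body presses on something with over 40 N, if the wrist force passes 120 N, or if a joint passes its speed limit or range.

## Working session

There is one attempt and no reset: what is moved stays moved. The work goes in short steps, Python scripts to look and compute and a tool call to move; the robot and the scene stay as the last step left them, time stands still between calls to the robot, and variables do not carry over. Pictures are saved under pics/ and viewed, and the job is handed in when it is done.

Besides the shell and the picture viewer there is one more tool, called after "Call:" as a command line: name --argument value ..., lists and objects as JSON in quotes. move_arm: Moves the arm, as the interface text tells. Its arguments: {"type":"object","properties":{"increments":{"type":"array"},"newtons":{"type":"number"}},"required":["increments"]}

```bash
ls; mkdir -p pics
python3 - <<'E'
from plant import r, imaging, order
import cv2
print(r.sense())
for n in("scene","side","wrist"):
    p=imaging.camera_params(n); print(n,p)
    cv2.imwrite(f"pics/{n}0.png",imaging.grab_frame(n)[:,:,::-1])
E
```

```text
pics
{'t': 0.0, 'joint_positions': array([-1.39213989e+00,  8.78922245e-02,  1.37228293e+00, -1.36285065e-07,
        1.68362735e+00, -1.03137139e-01]), 'joint_velocities': array([ 4.81698887e-04,  3.03129949e-05, -4.80137094e-04, -8.67029031e-04,
        2.36267153e-04, -5.03872982e-04]), 'joint_torque': array([ 1.69593745e-04, -3.40177989e+01, -3.02425504e+01,  7.18668429e-02,
        3.29808611e-02, -1.85307904e-04]), 'eef_pos': array([ 0.15281623, -0.5277432 ,  0.20432397]), 'tool_rot': array([-3.13939452e+00, -2.27379625e-04,  2.81793312e-01]), 'contact_force': array([-0.22016591,  0.5062803 ,  0.19274104]), 'wrist_torque': array([-0.01187361, -0.04406947,  0.02200007]), 'finger_gap': 0.09398696432246322}
scene {'mtx': array([[424.67073267,   0.        , 254.95646668],
       [  0.        , 424.67073267, 191.67824072],
       [  0.        ,   0.        ,   1.        ]]), 'distortion': array([-0.146076,  0.      ,  0.      ,  0.      ,  0.      ]), 'position': array([ 1.37054176, -0.21261116,  1.0395824 ]), 'rotation': array([-2.42299055, -0.01314569,  1.32103601])}
side {'mtx': array([[402.03645144,   0.        , 248.75131237],
       [  0.        , 402.03645144, 181.63207007],
       [  0.        ,   0.        ,   1.        ]]), 'distortion': array([0.01543251, 0.        , 0.        , 0.        , 0.        ]), 'position': array([0.36581983, 0.88526386, 0.87265102]), 'rotation': array([-2.27271221e+00,  2.84629828e-03, -2.94584260e+00])}
wrist {'mtx': array([[312.1131129 ,   0.        , 253.47461911],
       [  0.        , 312.1131129 , 192.76980018],
       [  0.        ,   0.        ,   1.        ]]), 'distortion': array([-0.0137514,  0.       ,  0.       ,  0.       ,  0.       ]), 'position': array([ 0.22015784, -0.50834431,  0.38412116]), 'rotation': array([ 2.89442252e+00,  2.16424092e-03, -1.28783697e+00])}
```

View pics/scene0.png

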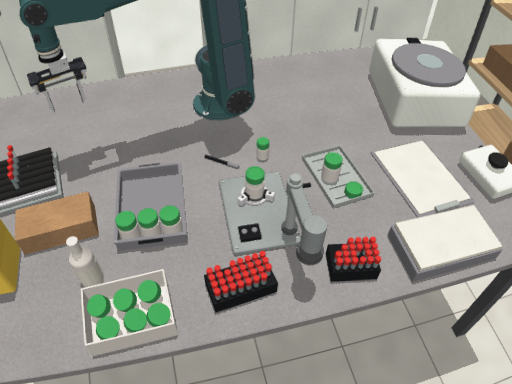

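View pics/side0.png

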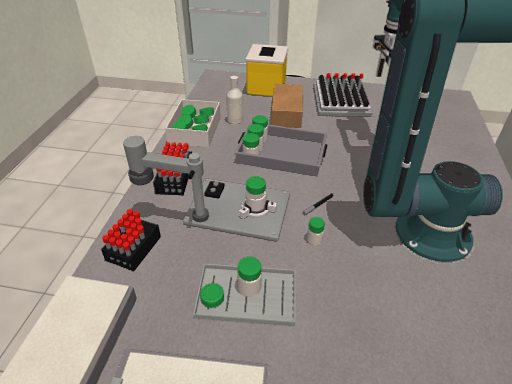

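View pics/wrist0.png

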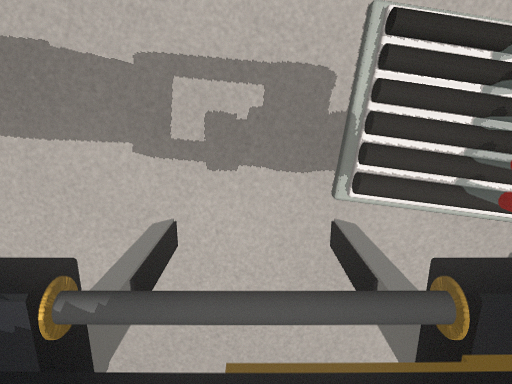

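The scene picture shows the tote on the -y side with its packed lids near (127,221), (149,218) and (170,215). The capper lid is at (255,176), and the tray is on the +y side with the finished jar's lid at (333,160). The side picture shows the jar at (249,268), the clamped lid at (256,186) and the tote at (283,148). I'll enlarge these areas.

Run:
```python
import cv2
a=cv2.imread("pics/scene0.png");b=cv2.imread("pics/side0.png")
def c(im,x,y,w,h,s,n):
    cv2.imwrite(n,cv2.resize(im[y:y+h,x:x+w],None,fx=s,fy=s,interpolation=cv2.INTER_CUBIC))
c(a,220,130,160,120,5,"pics/s_a.png")
c(a,100,150,100,100,6,"pics/s_b.png")
c(b,180,160,125,100,6,"pics/d_a.png")
c(b,185,240,125,90,6,"pics/d_b.png")
c(b,225,100,110,80,7,"pics/d_c.png")
```

```text
(no output)
```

View pics/s_a.png

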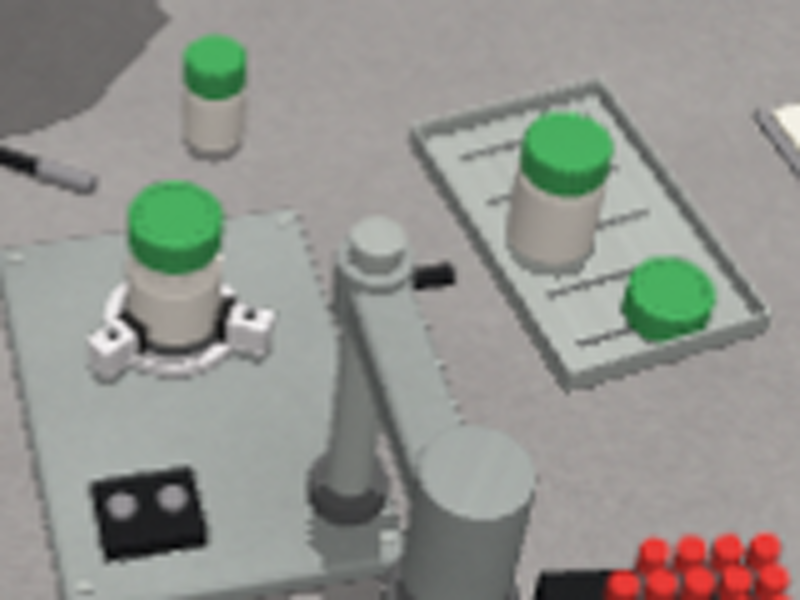

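View pics/s_b.png

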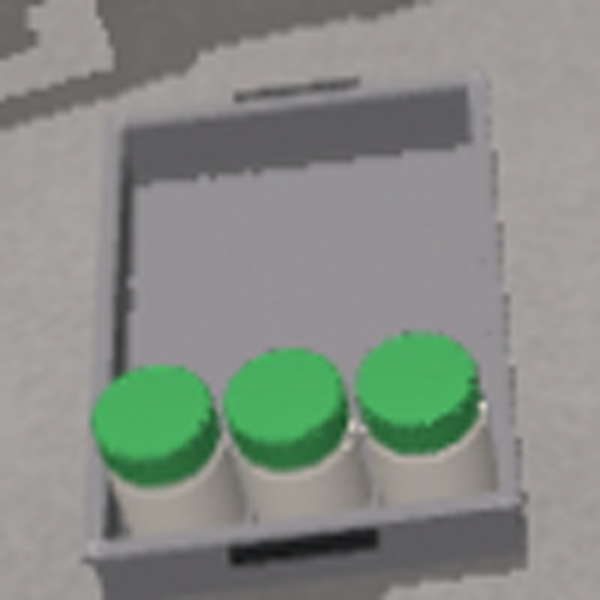

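View pics/d_a.png

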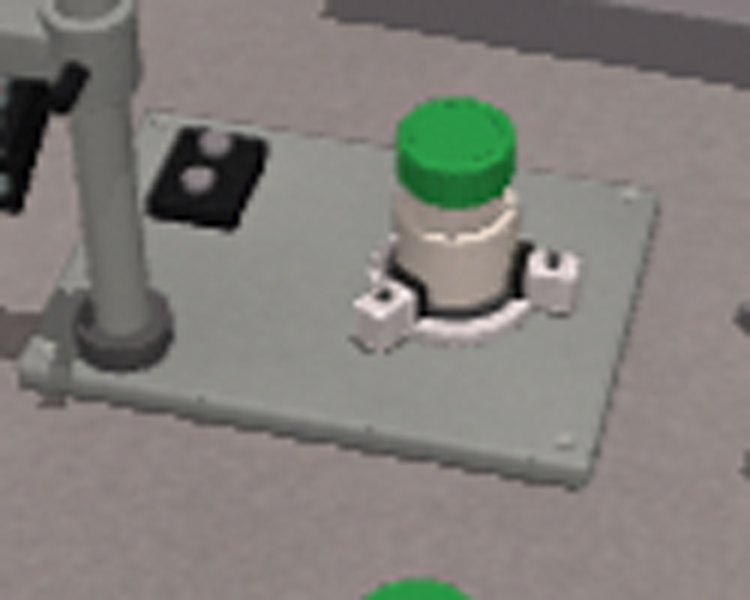

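View pics/d_b.png

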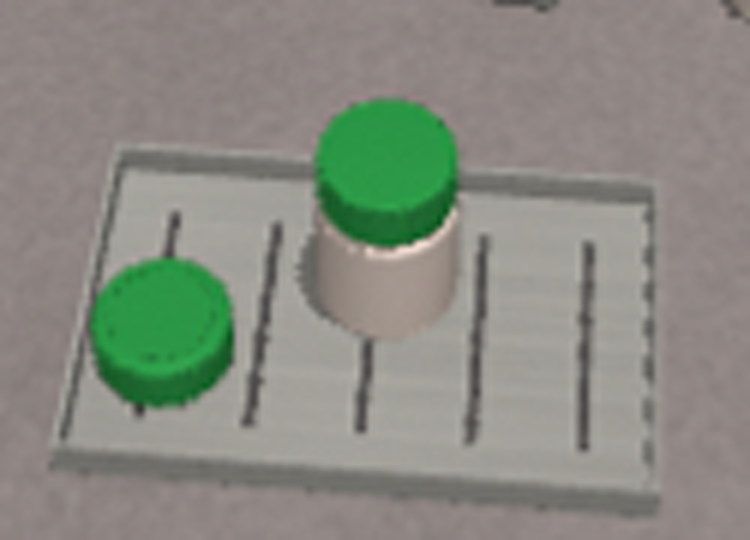

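View pics/d_c.png

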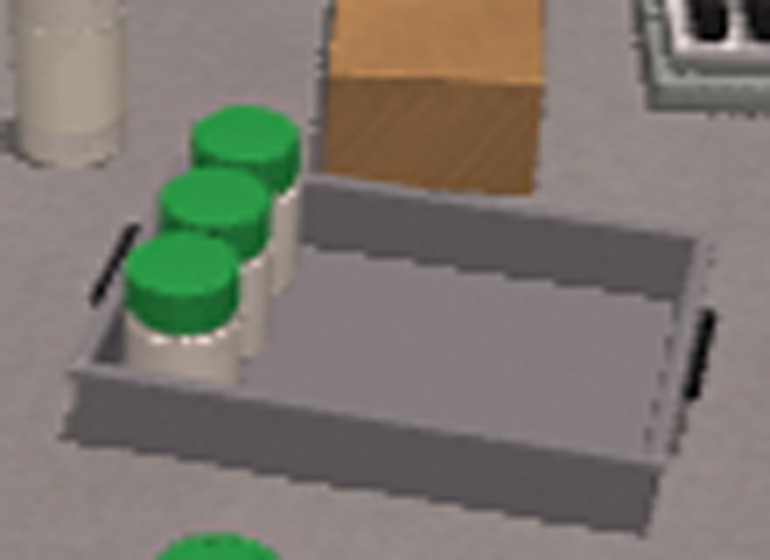

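```bash
cat > h.py <<'E'
import numpy as np, cv2
from scipy.optimize import least_squares
from scipy.spatial.transform import Rotation as R
def rot(p): return R.from_euler('xyz',p['rotation']).as_matrix()
def proj(p,X):
    X=np.atleast_2d(X); M=rot(p).T
    return cv2.projectPoints(X.astype(float),cv2.Rodrigues(M)[0],-M@p['position'],p['mtx'],p['distortion'])[0][:,0]
def ray(p,uv):
    n=cv2.undistortPoints(np.array([[uv]],float),p['mtx'],p['distortion'])[0,0]
    return rot(p)@np.array([n[0],n[1],1])
def onz(p,uv,z):
    d=ray(p,uv); return p['position']+d*(z-p['position'][2])/d[2]
th=np.linspace(0,2*np.pi,72,endpoint=False)
def cyl(c,rad=.029,h=.025):
    C=np.c_[rad*np.cos(th),rad*np.sin(th),0*th]
    return np.r_[C+c+[0,0,h/2],C+c-[0,0,h/2]]
def bbox(q): return np.r_[q.min(0),q.max(0)]
def green(im,seed):
    hsv=cv2.cvtColor(im,cv2.COLOR_RGB2HSV)
    m=cv2.inRange(hsv,(50,120,40),(80,255,255))
    n,l,s,_=cv2.connectedComponentsWithStats(m)
    k=l[seed[1],seed[0]]; assert k>0,seed
    x,y,w,h,a=s[k]; return np.array([x-.5,y-.5,x+w-.5,y+h-.5]),a
E
python3 - <<'E'
from h import *
from plant import imaging
P={n:imaging.camera_params(n) for n in("scene","side")}
I={n:cv2.imread(f"pics/{n}0.png")[:,:,::-1].copy() for n in P}
for nm,s in dict(jar=((333,158),(249,266)),lid=((255,175),(256,184)),p0=((127,220),(260,120)),p1=((149,217),(255,130)),p2=((170,214),(251,140))).items():
    B={n:green(I[n],q) for n,q in zip(P,s)}
    w={n:np.ones(4) for n in P}
    if nm[0]=='p': 
        print(B)
    f=lambda c:np.r_[[ (bbox(proj(P[n],cyl(c)))-B[n][0]) for n in P]].ravel()
    r=least_squares(f,[.5,0,.1],loss='soft_l1'); print(nm,r.x.round(4),f(r.x).round(1))
# tote corners, at rim z .045 (outer)
sc=lambda x,y:((x+.5)/6-.5+100,(y+.5)/6-.5+150)
sd=lambda x,y:((x+.5)/7-.5+225,(y+.5)/7-.5+100)
for q in[(113,127),(485,80),(522,500),(92,553)]: print('tote scene',onz(P['scene'],sc(*q),.045).round(4))
for q in[(313,180),(708,240),(655,463),(72,372)]: print('tote side',onz(P['side'],sd(*q),.045).round(4))
sa=lambda x,y:((x+.5)/5-.5+220,(y+.5)/5-.5+130)
for q in[(5,250),(295,212)]: print('capper sc',onz(P['scene'],sa(*q),.02).round(4))
for q in[(412,130),(600,85),(770,315),(570,382)]: print('tray sc',onz(P['scene'],sa(*q),.018).round(4))
E
```

```text
jar [0.4867 0.2857 0.0783] [-1.4 -1.3  0.5  0.8 -0.6 -0.7  0.4  1.1]
lid [0.5211 0.0144 0.1097] [-0.9 -1.1  0.5  0.6 -0.1 -0.6 -0.   1. ]
{'scene': (array([115.5, 210.5, 135.5, 230.5]), np.int32(312)), 'side': (array([242.5, 114.5, 267.5, 147.5]), np.int32(478))}
p0 [ 0.5794 -0.3783  0.0784] [ -0.5  -0.3   1.5   1.1   8.8   0.6  -0.4 -18.3]
{'scene': (array([137.5, 207.5, 157.5, 227.5]), np.int32(308)), 'side': (array([242.5, 114.5, 267.5, 147.5]), np.int32(478))}
p1 [ 0.5762 -0.3169  0.072 ] [-0.7 -0.6  0.8  0.6  6.5 10.8 -2.3 -7.4]
{'scene': (array([159.5, 205.5, 179.5, 224.5]), np.int32(306)), 'side': (array([242.5, 114.5, 267.5, 147.5]), np.int32(478))}
p2 [ 0.5862 -0.2543  0.0824] [-1.3 -2.2  0.1  0.1  0.1 17.5 -8.1 -0.1]
tote scene [ 0.3363 -0.3986  0.045 ]
tote scene [ 0.3498 -0.1938  0.045 ]
tote scene [ 0.637  -0.2149  0.045 ]
tote scene [ 0.6204 -0.4203  0.045 ]
tote side [ 0.5464 -0.4163  0.045 ]
tote side [ 0.3321 -0.3976  0.045 ]
tote side [ 0.347  -0.1995  0.045 ]
tote side [ 0.6364 -0.2182  0.045 ]
capper sc [ 0.4324 -0.0754  0.02  ]
capper sc [0.4439 0.1189 0.02  ]
tray sc [0.3854 0.2211 0.018 ]
tray sc [0.3723 0.3675 0.018 ]
tray sc [0.6027 0.3943 0.018 ]
tray sc [0.6239 0.2458 0.018 ]
```

Call:
move_arm --increments '[[[0.0114, -0.0144, 0, 0, 0, 0, -1], [0.0228, -0.0287, 0, 0, 0, 0, -1], [0.0228, -0.0287, 0, 0, 0, 0, -1], [0.0228, -0.0287, 0, 0, 0, 0, -1], [0.0228, -0.0287, 0, 0, 0, 0, -1], [0.0228, -0.0287, 0, 0, 0, 0, -1], [0.0228, -0.0287, 0, 0, 0, 0, -1], [0.0228, -0.0287, 0, 0, 0, 0, -1], [0.0228, -0.0287, 0, 0, 0, 0, -1], [0.0228, -0.0287, 0, 0, 0, 0, -1], [0.0228, -0.0287, 0, 0, 0, 0, -1], [0.0228, -0.0287, 0, 0, 0, 0, -1], [0.0228, -0.0287, 0, 0, 0, 0, -1], [0.0228, -0.0287, 0, 0, 0, 0, -1], [0.0228, -0.0287, 0, 0, 0, 0, -1], [0.0228, -0.0287, 0, 0, 0, 0, -1], [0.0228, -0.0287, 0, 0, 0, 0, -1], [0.0228, -0.0287, 0, 0, 0, 0, -1], [0.0228, -0.0287, 0, 0, 0, 0, -1], [0.0228, -0.0287, 0, 0, 0, 0, -1]]]'

```text
t: 1.82
eef_pos: [0.4244, 0.1349, 0.2052]
tool_rot: [3.141, 0.0, 0.282]
contact_force: [0.8, -2.1, 0.0]
finger_gap: 0.094
```

Call:
move_arm --increments '[[[0.0228, -0.0287, 0, 0, 0, 0, -1], [0.0228, -0.0287, 0, 0, 0, 0, -1], [0.0228, -0.0287, 0, 0, 0, 0, -1], [0.0114, -0.0144, 0, 0, 0, 0, -1], [0, 0, 0, 0, 0, 0, -1], [0, 0, 0, 0, 0, 0, -1], [0, 0, 0, 0, 0, 0, -1]]]'

```text
t: 2.4
eef_pos: [0.4727, 0.2508, 0.2051]
tool_rot: [3.141, 0.001, 0.281]
contact_force: [-0.9, -0.5, 0.1]
finger_gap: 0.0942
```

```bash
cat > w.py <<'E'
import sys
from h import *
from plant import r, imaging
def shot(name,seedz=None):
    s=r.sense();p=imaging.camera_params("wrist");im=imaging.grab_frame("wrist")
    cv2.imwrite(f"pics/{name}.png",im[:,:,::-1])
    return s,p,im
if __name__=="__main__":
    s,p,im=shot(sys.argv[1])
    for k in("t","eef_pos","tool_rot","contact_force","joint_positions","finger_gap"): print(k,np.round(s[k],4))
    T=R.from_euler('xyz',s['tool_rot']).as_matrix()
    print('tcp px',proj(p,s['eef_pos']),'cam in tool',T.T@(p['position']-s['eef_pos']))
E
python3 w.py w1
```

```text
t 2.4
eef_pos [0.4727 0.2508 0.2051]
tool_rot [3.1408e+00 1.1000e-03 2.8150e-01]
contact_force [-0.9128 -0.5271  0.1314]
joint_positions [ 3.8240e-01  5.5000e-02  1.4056e+00 -7.0000e-04  1.6821e+00  1.6716e+00]
finger_gap 0.0942
tcp px [[253.96950901 231.87432896]] cam in tool [ 0.07010755 -0.00034937 -0.17965937]
```

View pics/w1.png

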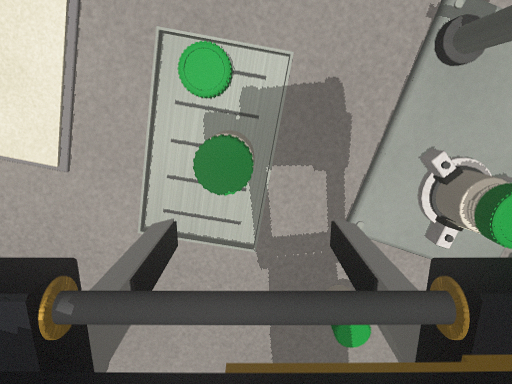

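The wrist view shows the jar's lid at (223,164), the bare lid at (205,69) and the clamped lid at the right edge (500,215). I'll fit the jar's lid position at its known height.

```bash
cat > fit.py <<'E'
from h import *
def fitw(p,im,seed,z,rad=.029,h=.025,g0=(.5,0)):
    B,a=green(im,seed)
    f=lambda c:bbox(proj(p,cyl(np.r_[c,z],rad,h)))-B
    q=least_squares(f,g0); return q.x,f(q.x)
def totool(s,d):
    return R.from_euler('xyz',s['tool_rot']).as_matrix().T@d
E
python3 - <<'E'
from fit import *
from w import shot
s,p,im=shot("w2")
c,e=fitw(p,im,(223,164),.079,g0=(.487,.286)); print(c,e)
print(totool(s,np.r_[c,.06]-s['eef_pos']))
E
```

```text
[0.48568757 0.28519495] [-0.51961537 -1.04096885  0.56137324  1.0832004 ]
[ 0.02210525 -0.02978944  0.14540784]
```

Call:
move_arm --increments '[[[0.0074, -0.0099, 0.005, 0, 0, 0, -1], [0.0074, -0.0099, 0.015, 0, 0, 0, -1], [0.0073, -0.01, 0.02, 0, 0, 0, -1], [0, 0, 0.025, 0, 0, 0, -1], [0, 0, 0.025, 0, 0, 0, -1], [0, 0, 0.025, 0, 0, 0, -1], [0, 0, 0.02, 0, 0, 0, -1], [0, 0, 0.01, 0, 0, 0, -1], [0, 0, 0, 0, 0, 0, -1], [0, 0, 0, 0, 0, 0, 1], [0, 0, 0, 0, 0, 0, 1], [0, 0, 0, 0, 0, 0, 1], [0, 0, 0, 0, 0, 0, 1], [0, 0, 0, 0, 0, 0, 1], [0, 0, 0, 0, 0, 0, 1]]]' --newtons 20

```text
t: 3.75
eef_pos: [0.4867, 0.2863, 0.0614]
tool_rot: [3.141, -0.002, 0.282]
contact_force: [-0.9, -0.3, 2.7]
finger_gap: 0.0585
```

Call:
move_arm --increments '[[[0, 0, -0.004, 0, 0, 0, 1], [0, 0, -0.01, 0, 0, 0, 1], [0, 0, -0.02, 0, 0, 0, 1], [0, 0, -0.03, 0, 0, 0, 1], [0, 0, -0.03, 0, 0, 0, 1], [0, 0, -0.03, 0, 0, 0, 1], [0, 0, -0.024, 0, 0, 0, 1], [0, 0, -0.01, 0, 0, 0, 1], [-0.002, 0.006, -0.004, 0, 0, 0, 1], [-0.004, 0.012, 0, 0, 0, 0, 1], [-0.006, 0.018, 0, 0, 0, 0, 1], [-0.01, 0.028, 0, 0, 0, 0, 1], [-0.011, 0.032, 0, 0, 0, 0, 1], [-0.011, 0.032, 0, 0, 0, 0, 1], [-0.011, 0.032, 0, 0, 0, 0, 1], [-0.011, 0.032, 0, 0, 0, 0, 1], [-0.011, 0.032, 0, 0, 0, 0, 1], [-0.011, 0.032, 0, 0, 0, 0, 1]]]'

```text
t: 5.25
eef_pos: [0.4705, 0.0137, 0.2197]
tool_rot: [-3.14, 0.005, 0.281]
contact_force: [0.8, -0.2, -1.5]
finger_gap: 0.0582
```

Call:
move_arm --increments '[[[-0.011, 0.032, 0, 0, 0, 0, 1], [-0.011, 0.032, 0, 0, 0, 0, 1], [-0.011, 0.032, 0, 0, 0, 0, 1], [-0.011, 0.032, 0, 0, 0, 0, 1], [-0.011, 0.032, 0, 0, 0, 0, 1], [-0.011, 0.032, 0, 0, 0, 0, 1], [-0.011, 0.032, 0, 0, 0, 0, 1], [-0.011, 0.032, 0, 0, 0, 0, 1], [-0.01, 0.028, 0, 0, 0, 0, 1], [-0.006, 0.016, 0, 0, 0, 0, 1], [-0.003, 0.008, 0, 0, 0, 0, 1], [0, 0, 0, 0, 0, 0, 1], [0, 0, 0, 0, 0, 0, 1], [0, 0, 0, 0, 0, 0, 1]]]'

```text
t: 6.42
eef_pos: [0.4553, -0.3083, 0.2219]
tool_rot: [-3.14, 0.0, 0.283]
contact_force: [0.7, 0.7, -2.3]
finger_gap: 0.0581
```

```bash
python3 w.py w3
```

```text
t 6.4167
eef_pos [ 0.4553 -0.3083  0.2219]
tool_rot [-3.1401e+00  4.0000e-04  2.8290e-01]
contact_force [ 0.7097  0.6727 -2.3061]
joint_positions [-6.9860e-01  8.5500e-02  1.3404e+00  5.0000e-04  1.7172e+00  5.8930e-01]
finger_gap 0.0581
tcp px [[253.99088732 231.82638829]] cam in tool [ 0.07008253 -0.00034002 -0.17963302]
```

View pics/w3.png

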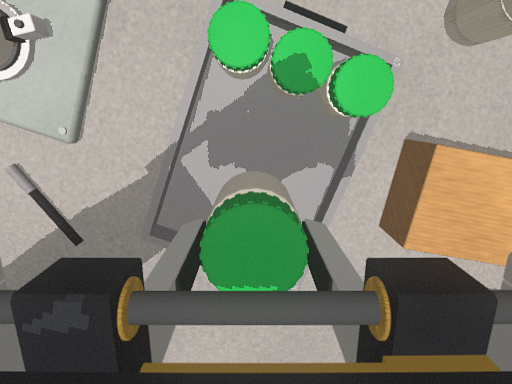

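The wrist view shows the jar held upright at (254,245) and the packed lids standing at (240,36), (302,60) and (360,86). I'll check the tote's position from these lids.

Run:
```python
from fit import *
from plant import imaging,r
p=imaging.camera_params("wrist")
for q in[(240,36),(302,60),(360,86)]: print(onz(p,q,.0905).round(4))
```

```text
[ 0.5859 -0.2568  0.0905]
[ 0.5823 -0.3178  0.0905]
[ 0.576  -0.3779  0.0905]
```

Call:
move_arm --increments '[[[0, 0, 0.005, 0, 0, 0, 1], [0, 0, 0.015, 0, 0, 0, 1], [0, 0, 0.025, 0, 0, 0, 1], [0, 0, 0.025, 0, 0, 0, 1], [0, 0, 0.025, 0, 0, 0, 1], [0, 0, 0.025, 0, 0, 0, 1], [0, 0, 0.015, 0, 0, 0, 1], [0, 0, 0.01, 0, 0, 0, 1], [0, 0, 0.005, 0, 0, 0, 1], [0, 0, 0.003, 0, 0, 0, 1], [0, 0, 0.001, 0, 0, 0, 1], [0, 0, 0.001, 0, 0, 0, 1], [0, 0, 0, 0, 0, 0, 1]]]'

```text
t: 7.55
eef_pos: [0.4562, -0.31, 0.0686]
tool_rot: [3.14, -0.001, 0.282]
contact_force: [1.6, -0.8, -0.6]
finger_gap: 0.0584
```

Call:
move_arm --increments '[[[0, 0, 0.001, 0, 0, 0, 1], [0, 0, 0.001, 0, 0, 0, 1], [0, 0, 0.001, 0, 0, 0, 1], [0, 0, 0.0005, 0, 0, 0, 1], [0, 0, 0.0005, 0, 0, 0, 1], [0, 0, 0.0005, 0, 0, 0, 1], [0, 0, 0, 0, 0, 0, 1]]]'

```text
t: 8.13
eef_pos: [0.4554, -0.3095, 0.0628]
tool_rot: [-3.141, 0.0, 0.282]
contact_force: [-0.4, -0.3, -1.0]
finger_gap: 0.0584
```

Call:
move_arm --increments '[[[0, 0, 0.0004, 0, 0, 0, 1], [0, 0, 0.0004, 0, 0, 0, 1], [0, 0, 0, 0, 0, 0, 1]]]'

```text
t: 8.38
eef_pos: [0.4556, -0.3096, 0.0626]
tool_rot: [3.141, -0.0, 0.282]
contact_force: [-0.9, 1.2, 0.7]
finger_gap: 0.0582
```

Call:
move_arm --increments '[[[0, 0, 0.0004, 0, 0, 0, 1], [0, 0, 0.0004, 0, 0, 0, 1], [0, 0, 0, 0, 0, 0, 1]]]'

```text
t: 8.63
eef_pos: [0.4556, -0.3096, 0.0625]
tool_rot: [3.141, -0.0, 0.282]
contact_force: [-2.0, 1.4, 4.8]
finger_gap: 0.0586
```

Call:
move_arm --increments '[[[0, 0, -0.0006, 0, 0, 0, 0.5], [0, 0, 0, 0, 0, 0, 0.2], [0, 0, 0, 0, 0, 0, 0], [0, 0, 0, 0, 0, 0, -0.5], [0, 0, 0, 0, 0, 0, -1], [0, 0, 0, 0, 0, 0, -1], [0, 0, -0.005, 0, 0, 0, -1], [0, 0, -0.015, 0, 0, 0, -1], [0, 0, -0.025, 0, 0, 0, -1], [0, 0, -0.03, 0, 0, 0, -1], [0, 0, -0.03, 0, 0, 0, -1], [0, 0, -0.025, 0, 0, 0, -1], [0, 0, -0.015, 0, 0, 0, -1], [0, 0, -0.005, 0, 0, 0, -1], [0, 0, 0, 0, 0, 0, -1]]]'

```text
t: 9.88
eef_pos: [0.4563, -0.3102, 0.2139]
tool_rot: [3.138, -0.002, 0.282]
contact_force: [0.3, -0.5, -0.6]
finger_gap: 0.0938
```

```bash
python3 w.py w4
```

```text
t 9.8833
eef_pos [ 0.4563 -0.3102  0.2139]
tool_rot [ 3.1383e+00 -2.1000e-03  2.8190e-01]
contact_force [ 0.2977 -0.5466 -0.5989]
joint_positions [-6.9970e-01  8.6600e-02  1.3550e+00 -1.0000e-04  1.6961e+00  5.8920e-01]
finger_gap 0.0938
tcp px [[253.97954266 231.86827828]] cam in tool [ 0.0701003  -0.00034164 -0.17965569]
```

View pics/w4.png

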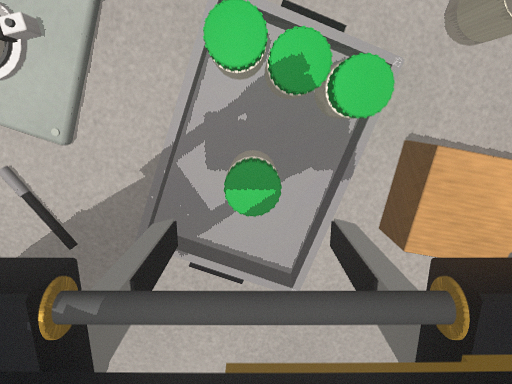

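The jar stands upright at (252,186) with the three packed jars still standing. Next I go to the capper lid.

Call:
move_arm --increments '[[[0.0064, -0.0122, 0, 0, 0, 0, -1], [0.0128, -0.0245, 0, 0, 0, 0, -1], [0.0128, -0.0245, 0, 0, 0, 0, -1], [0.0128, -0.0245, 0, 0, 0, 0, -1], [0.0128, -0.0245, 0, 0, 0, 0, -1], [0.0128, -0.0245, 0, 0, 0, 0, -1], [0.0128, -0.0245, 0, 0, 0, 0, -1], [0.0128, -0.0245, 0, 0, 0, 0, -1], [0.0128, -0.0245, 0, 0, 0, 0, -1], [0.0128, -0.0245, 0, 0, 0, 0, -1], [0.0128, -0.0245, 0, 0, 0, 0, -1], [0.0128, -0.0245, 0, 0, 0, 0, -1], [0.0064, -0.0122, 0, 0, 0, 0, -1], [0, 0, 0, 0, 0, -5, -1], [0, 0, 0, 0, 0, -7, -1], [0, 0, 0, 0, 0, -7, -1], [0, 0, 0, 0, 0, -7, -1], [0, 0, 0, 0, 0, -7, -1], [0, 0, 0, 0, 0, -7, -1], [0, 0, 0, 0, 0, -7, -1]]]'

```text
t: 11.6
eef_pos: [0.52, 0.0165, 0.2096]
tool_rot: [-3.138, 0.001, 1.109]
contact_force: [0.7, -0.9, -1.1]
finger_gap: 0.0936
```

Call:
move_arm --increments '[[[0, 0, 0, 0, 0, -7, -1], [0, 0, 0, 0, 0, -7, -1], [0, 0, 0, 0, 0, -3, -1], [0, 0, 0, 0, 0, 0, -1], [0, 0, 0, 0, 0, 0, -1], [0, 0, 0, 0, 0, 0, -1]]]'

```text
t: 12.1
eef_pos: [0.5207, 0.016, 0.2108]
tool_rot: [-3.139, 0.0, 1.398]
contact_force: [1.2, 0.2, -0.5]
finger_gap: 0.0942
```

```bash
python3 w.py w5
```

```text
t 12.1
eef_pos [0.5207 0.016  0.2108]
tool_rot [-3.1395e+00  1.0000e-04  1.3980e+00]
contact_force [ 1.2038  0.1935 -0.4589]
joint_positions [-7.8200e-02  2.3000e-02  1.4276e+00  1.0000e-04  1.6931e+00  9.4600e-02]
finger_gap 0.0942
tcp px [[254.54115673 232.96307607]] cam in tool [ 0.07073351 -0.00065056 -0.17969119]
```

View pics/w5.png

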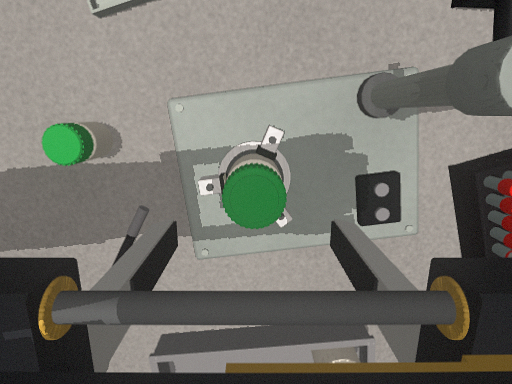

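Run:
```python
from fit import *
from w import shot
s,p,im=shot("w6")
for z in(.110,.112):
  c,e=fitw(p,im,(254,196),z,g0=(.52,.015)); print(c,e.round(2), totool(s,np.r_[c,z-.019]-s['eef_pos']))
c=cv2.resize(im[120:250,180:330],None,fx=5,fy=5,interpolation=cv2.INTER_CUBIC);cv2.imwrite('pics/w6c.png',c[:,:,::-1])
```

```text
[0.51962336 0.01341248] [-0.54 -1.05  0.54  1.1 ] [-0.0026223  -0.00062427  0.12014873]
[0.51971602 0.01392577] [-0.78 -1.28  0.78  1.35] [-0.00210088 -0.00062424  0.11814869]
```

View pics/w6c.png

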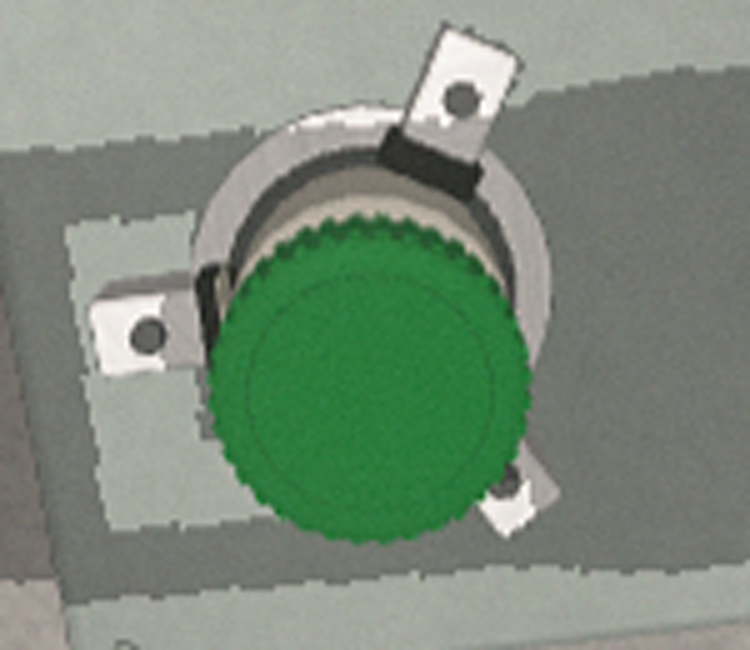

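Run:
```python
from fit import *
from plant import imaging
# w4: camera pose from recorded tool pose + constant offset
p=imaging.camera_params("wrist"); 
from plant import r
s=r.sense(); T=R.from_euler('xyz',s['tool_rot'])
off=T.inv().apply(p['position']-s['eef_pos']); Rc=T.inv()*R.from_euler('xyz',p['rotation'])
print(off,Rc.as_euler('xyz'))
def cam(pos,rot):
    T=R.from_euler('xyz',rot); q=dict(p); q['position']=np.array(pos)+T.apply(off); q['rotation']=(T*Rc).as_euler('xyz'); return q
for f,pos,rot,seed,z in[("w4",[.4563,-.3102,.2139],[3.1383,-.0021,.2819],(252,190),.08),("w1",[.4727,.2508,.2051],[3.1408,.0011,.2815],(223,164),.079)]:
    im=cv2.imread(f"pics/{f}.png")[:,:,::-1].copy(); q=cam(pos,rot)
    c,e=fitw(q,im,seed,z,g0=(.45,-.3)); print(f,c,e.round(1),R.from_euler('xyz',rot).inv().apply(np.r_[c,z]-pos))
```

```text
[ 0.07074349 -0.00066388 -0.17968437] [-2.46882157e-01 -5.19975554e-04  1.56958430e+00]
w4 [ 0.45513026 -0.30920759] [-0.2 -1.1  0.2  1.1] [-0.00112869 -0.00171951  0.13389299]
w1 [0.48626342 0.28599394] [-0.6 -1.1  0.6  1.1] [ 0.02294502 -0.03014075  0.12605099]
```

Call:
move_arm --increments '[[[0, 0, 0, 0, 0, 4, -1], [0, 0, 0, 0, 0, 7, -1], [0, 0, 0, 0, 0, 7, -1], [0, 0, 0, 0, 0, 7, -1], [0, 0, 0, 0, 0, 7, -1], [0, 0, 0, 0, 0, 7, -1], [0, 0, 0, 0, 0, 7, -1], [0, 0, 0, 0, 0, 7, -1], [0, 0, 0, 0, 0, 7, -1], [0, 0, 0, 0, 0, 7, -1], [0, 0, 0, 0, 0, 7, -1], [0, 0, 0, 0, 0, 7, -1], [0, 0, 0, 0, 0, 7, -1], [0, 0, 0, 0, 0, 2, -1], [0, 0, 0, 0, 0, 0, -1], [0, 0, 0, 0, 0, 0, -1], [0, 0, 0, 0, 0, 0, -1]]]'

```text
t: 13.62
eef_pos: [0.5213, 0.0155, 0.2119]
tool_rot: [3.142, 0.0, -0.171]
contact_force: [0.1, 0.3, -0.3]
finger_gap: 0.0939
```

Run:
```python
from fit import *
from w import shot
for k in range(2):
  s,p,im=shot("w7%d"%k)
  print(s['eef_pos'],s['tool_rot'],s['joint_positions'][[0,5]])
  z=.1115
  c,e=fitw(p,im,(254,196),z,g0=(.52,.015)); print(c,e.round(2), totool(s,np.r_[c,z-.019]-s['eef_pos']))
```

```text
[0.52129852 0.01550767 0.21189224] [ 3.14155599e+00  1.14841281e-04 -1.71308083e-01] [-0.07898428  1.66311694]
[0.51964595 0.01392778] [-0.68 -1.15  0.68  1.21] [-0.00134535  0.0018341   0.11939246]
[0.52131987 0.01548794 0.21189928] [ 3.14152646e+00  8.37720161e-05 -1.71450910e-01] [-0.07899715  1.66324293]
[0.51965376 0.01392209] [-0.68 -1.15  0.68  1.21] [-0.00136453  0.00181925  0.11939951]
```

View pics/w70.png

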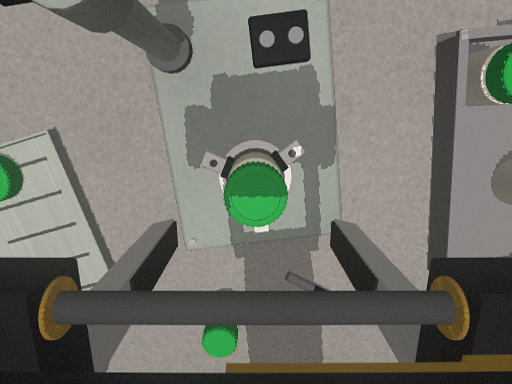

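Call:
move_arm --increments '[[[-0.0013, 0.0018, 0.005, 0, 0, 0, -1], [0, 0, 0.015, 0, 0, 0, -1], [0, 0, 0.02, 0, 0, 0, -1], [0, 0, 0.02, 0, 0, 0, -1], [0, 0, 0.02, 0, 0, 0, -1], [0, 0, 0.02, 0, 0, 0, -1], [0, 0, 0.01, 0, 0, 0, -1], [0, 0, 0.006, 0, 0, 0, -1], [0, 0, 0.003, 0, 0, 0, -1], [0, 0, 0, 0, 0, 0, -1], [0, 0, 0, 0, 0, 0, -1]]]'

```text
t: 14.63
eef_pos: [0.5205, 0.0138, 0.0941]
tool_rot: [-3.142, -0.002, -0.172]
contact_force: [0.5, 0.1, 0.6]
finger_gap: 0.0939
```

Call:
move_arm --increments '[[[0, 0, 0, 0, 0, 0, 1], [0, 0, 0, 0, 0, 0, 1], [0, 0, 0, 0, 0, 0, 1], [0, 0, 0, 0, 0, 0, 1], [0, 0, 0, 0, 0, 0, 1], [0, 0, 0, 0, 0, 0, 1]]]' --newtons 20

```text
t: 15.13
eef_pos: [0.5198, 0.0139, 0.0931]
tool_rot: [3.142, -0.0, -0.172]
contact_force: [0.3, 0.9, 1.4]
finger_gap: 0.0577
```

```bash
cat > st.py <<'E'
from plant import r
import numpy as np
s=r.sense()
for k in("t","eef_pos","tool_rot","contact_force","wrist_torque","finger_gap"): print(k,np.round(s[k],4))
print('j6',s['joint_positions'][5])
E
python3 st.py
```

```text
t 15.1333
eef_pos [0.5198 0.0139 0.0931]
tool_rot [ 3.1415e+00 -3.0000e-04 -1.7200e-01]
contact_force [0.3018 0.8803 1.3938]
wrist_torque [ 0.0491 -0.0644  0.0051]
finger_gap 0.0577
j6 1.6605489892463579
```

Call:
move_arm --increments '[[[0, 0, 0.0004, 0, 0, 0, 1], [0, 0, 0.0004, 0, 0, 0, 1], [0, 0, 0, 0, 0, 0, 1]]]'

```text
t: 15.38
eef_pos: [0.5199, 0.0139, 0.093]
tool_rot: [3.142, -0.001, -0.172]
contact_force: [-2.1, 0.4, 4.6]
finger_gap: 0.0579
```

```bash
python3 st.py
```

```text
t 15.3833
eef_pos [0.5199 0.0139 0.093 ]
tool_rot [ 3.1415e+00 -6.0000e-04 -1.7190e-01]
contact_force [-2.1014  0.4378  4.6205]
wrist_torque [ 0.032   0.3716 -0.0272]
finger_gap 0.0579
j6 1.6605439957883834
```

Call:
move_arm --increments '[[[0, 0, -0.0001, 0, 0, -3, 1], [0, 0, -0.0001, 0, 0, -4, 1], [0, 0, -0.0001, 0, 0, -4, 1], [0, 0, -0.0001, 0, 0, -4, 1], [0, 0, -0.0001, 0, 0, -4, 1], [0, 0, 0, 0, 0, 0, 1]]]'

```text
t: 15.88
eef_pos: [0.5205, 0.0139, 0.0936]
tool_rot: [3.141, -0.002, 0.161]
contact_force: [-0.5, 1.0, 3.5]
finger_gap: 0.0581
```

```bash
python3 st.py
```

```text
t 15.8833
eef_pos [0.5205 0.0139 0.0936]
tool_rot [ 3.141e+00 -2.100e-03  1.608e-01]
contact_force [-0.4533  1.0354  3.452 ]
wrist_torque [0.0169 0.0803 0.0242]
finger_gap 0.0581
j6 1.3277459597405725
```

Call:
move_arm --increments '[[[0, 0, -0.0001, 0, 0, -4, 1], [0, 0, -0.0001, 0, 0, -4, 1], [0, 0, -0.0001, 0, 0, -4, 1], [0, 0, -0.0001, 0, 0, -4, 1], [0, 0, -0.0001, 0, 0, -4, 1], [0, 0, 0, 0, 0, 0, 1]]]'

```text
t: 16.38
eef_pos: [0.5206, 0.0139, 0.0941]
tool_rot: [3.14, -0.002, 0.508]
contact_force: [0.3, -0.4, 4.3]
finger_gap: 0.0581
```

Call:
move_arm --increments '[[[0, 0, -0.0001, 0, 0, -4, 1], [0, 0, -0.0001, 0, 0, -4, 1], [0, 0, -0.0001, 0, 0, -4, 1], [0, 0, -0.0001, 0, 0, -4, 1], [0, 0, -0.0001, 0, 0, -4, 1], [0, 0, 0, 0, 0, 0, 1]]]'

```text
t: 16.88
eef_pos: [0.5207, 0.014, 0.0947]
tool_rot: [3.14, -0.002, 0.857]
contact_force: [0.4, 0.2, 6.1]
finger_gap: 0.0578
```

```bash
python3 st.py
```

```text
t 16.8833
eef_pos [0.5207 0.014  0.0947]
tool_rot [ 3.1397e+00 -1.6000e-03  8.5700e-01]
contact_force [0.4117 0.2307 6.0593]
wrist_torque [-0.0051  0.0778  0.0509]
finger_gap 0.0578
j6 0.6315952881944138
```

Call:
move_arm --increments '[[[0, 0, -0.0001, 0, 0, -4, 1], [0, 0, -0.0001, 0, 0, -4, 1], [0, 0, -0.0001, 0, 0, -4, 1], [0, 0, -0.0001, 0, 0, 0, 1]]]'

```text
t: 17.22
eef_pos: [0.5207, 0.0141, 0.095]
tool_rot: [3.139, -0.001, 1.066]
contact_force: [0.9, 0.5, 5.1]
finger_gap: 0.0583
```

Call:
move_arm --increments '[[[0, 0, -0.0001, 0, 0, -4, 1], [0, 0, -0.0001, 0, 0, -4, 1], [0, 0, -0.0001, 0, 0, -2, 1], [0, 0, 0, 0, 0, 0, 1]]]'

```text
t: 17.55
eef_pos: [0.5206, 0.0141, 0.0952]
tool_rot: [3.139, -0.001, 1.239]
contact_force: [0.5, 0.4, 4.4]
finger_gap: 0.0581
```

```bash
python3 st.py
```

```text
t 17.55
eef_pos [0.5206 0.0141 0.0952]
tool_rot [ 3.1394e+00 -9.0000e-04  1.2395e+00]
contact_force [0.4693 0.3505 4.3788]
wrist_torque [ 0.1089 -0.1368  0.0331]
finger_gap 0.0581
j6 0.24915052882004585
```

Call:
move_arm --increments '[[[0, 0, -0.0001, 0, 0, -3, 1], [0, 0, -0.0001, 0, 0, -3, 1], [0, 0, 0, 0, 0, 0, 1]]]'

```text
t: 17.8
eef_pos: [0.5206, 0.014, 0.0954]
tool_rot: [3.139, -0.001, 1.345]
contact_force: [0.1, 0.5, 5.0]
finger_gap: 0.0578
```

Call:
move_arm --increments '[[[0, 0, -0.0001, 0, 0, -3, 1], [0, 0, -0.0001, 0, 0, -3, 1], [0, 0, 0, 0, 0, 0, 1]]]'

```text
t: 18.05
eef_pos: [0.5205, 0.014, 0.0954]
tool_rot: [3.14, -0.0, 1.449]
contact_force: [0.4, 0.0, 6.1]
finger_gap: 0.0579
```

Call:
move_arm --increments '[[[0, 0, -0.0001, 0, 0, -3, 1], [0, 0, -0.0001, 0, 0, -3, 1], [0, 0, 0, 0, 0, 0, 1]]]'

```text
t: 18.3
eef_pos: [0.5202, 0.0142, 0.0952]
tool_rot: [3.14, -0.0, 1.553]
contact_force: [0.8, 1.4, 3.9]
finger_gap: 0.0581
```

Call:
move_arm --increments '[[[0, 0, -0.0001, 0, 0, -3, 1], [0, 0, -0.0001, 0, 0, -3, 1], [0, 0, 0, 0, 0, 0, 1]]]'

```text
t: 18.55
eef_pos: [0.5189, 0.0139, 0.094]
tool_rot: [-3.139, 0.0, 1.658]
contact_force: [-0.3, -0.5, 0.0]
finger_gap: 0.058
```

Call:
move_arm --increments '[[[0, 0, 0.0005, 0, 0, 0, 1], [0, 0, 0.0005, 0, 0, 0, 1], [0, 0, 0.0005, 0, 0, 0, 1], [0, 0, 0.0005, 0, 0, 0, 1], [0, 0, 0, 0, 0, 0, 1]]]'

```text
t: 18.97
eef_pos: [0.5195, 0.0139, 0.0928]
tool_rot: [-3.141, 0.0, 1.66]
contact_force: [-0.1, -0.4, 0.1]
finger_gap: 0.0578
```

Call:
move_arm --increments '[[[0, 0, 0.0005, 0, 0, 0, 1], [0, 0, 0.0005, 0, 0, 0, 1], [0, 0, 0.0005, 0, 0, 0, 1], [0, 0, 0, 0, 0, 0, 1]]]'

```text
t: 19.3
eef_pos: [0.5197, 0.0139, 0.0916]
tool_rot: [-3.141, 0.0, 1.661]
contact_force: [0.2, 0.3, -0.6]
finger_gap: 0.0576
```

Lowering is free, so the lid has dropped off the thread end. I'll keep going down to contact.

Call:
move_arm --increments '[[[0, 0, 0.0005, 0, 0, 0, 1], [0, 0, 0.0005, 0, 0, 0, 1], [0, 0, 0.0005, 0, 0, 0, 1], [0, 0, 0, 0, 0, 0, 1]]]'

```text
t: 19.63
eef_pos: [0.5199, 0.0139, 0.091]
tool_rot: [3.141, 0.0, 1.661]
contact_force: [-2.2, 0.1, 4.7]
finger_gap: 0.0585
```

Call:
move_arm --increments '[[[0, 0, 0.0004, 0, 0, 0, 1], [0, 0, 0.0004, 0, 0, 0, 1], [0, 0, 0, 0, 0, 0, 1]]]'

```text
t: 19.88
eef_pos: [0.5199, 0.0139, 0.0909]
tool_rot: [3.141, 0.0, 1.661]
contact_force: [-3.3, 0.6, 7.3]
finger_gap: 0.0579
```

```bash
python3 st.py
```

```text
t 19.8833
eef_pos [0.5199 0.0139 0.0909]
tool_rot [3.1407e+00 3.0000e-04 1.6607e+00]
contact_force [-3.3126  0.5501  7.303 ]
wrist_torque [ 0.0037  0.5387 -0.0059]
finger_gap 0.0579
j6 -0.17206427733648685
```

Call:
move_arm --increments '[[[0, 0, 0, 0, 0, 4, 1], [0, 0, 0.0001, 0, 0, 5, 1], [0, 0, 0.0001, 0, 0, 5, 1], [0, 0, 0.0001, 0, 0, 5, 1], [0, 0, 0.0002, 0, 0, 6, 1], [0, 0, 0, 0, 0, 0, 1]]]'

```text
t: 20.38
eef_pos: [0.5209, 0.0129, 0.0903]
tool_rot: [3.138, 0.001, 1.221]
contact_force: [-0.3, -1.0, 5.2]
finger_gap: 0.0582
```

```bash
python3 st.py
```

```text
t 20.3833
eef_pos [0.5209 0.0129 0.0903]
tool_rot [3.1380e+00 9.0000e-04 1.2205e+00]
contact_force [-0.288  -1.0378  5.1641]
wrist_torque [-0.3354  0.1079  0.033 ]
finger_gap 0.0582
j6 0.2676826691197447
```

Call:
move_arm --increments '[[[0, 0, 0.00015, 0, 0, 5, 1], [0, 0, 0.00015, 0, 0, 5, 1], [0, 0, 0.00015, 0, 0, 5, 1], [0, 0, 0.00015, 0, 0, 5, 1], [0, 0, 0.00015, 0, 0, 5, 1], [0, 0, 0, 0, 0, 0, 1]]]'

```text
t: 20.88
eef_pos: [0.5206, 0.0129, 0.0896]
tool_rot: [3.138, -0.0, 0.785]
contact_force: [-1.5, -1.7, 6.3]
finger_gap: 0.0579
```

```bash
python3 st.py
```

```text
t 20.8833
eef_pos [0.5206 0.0129 0.0896]
tool_rot [ 3.1384e+00 -2.0000e-04  7.8470e-01]
contact_force [-1.5219 -1.7037  6.2524]
wrist_torque [-0.3312  0.314   0.0248]
finger_gap 0.0579
j6 0.7034592505850525
```

Call:
move_arm --increments '[[[0, 0, 0.00013, 0, 0, 5, 1], [0, 0, 0.00013, 0, 0, 5, 1], [0, 0, 0.00013, 0, 0, 5, 1], [0, 0, 0.00013, 0, 0, 5, 1], [0, 0, 0.00013, 0, 0, 5, 1], [0, 0, 0.00013, 0, 0, 5, 1], [0, 0, 0.00013, 0, 0, 5, 1], [0, 0, 0.00013, 0, 0, 5, 1], [0, 0, 0.00013, 0, 0, 5, 1]]]'

```text
t: 21.63
eef_pos: [0.5213, 0.0135, 0.0883]
tool_rot: [3.141, -0.004, -0.002]
contact_force: [1.7, -0.8, 4.6]
finger_gap: 0.058
```

```bash
python3 st.py
```

```text
t 21.6333
eef_pos [0.5213 0.0135 0.0883]
tool_rot [ 3.1407e+00 -4.0000e-03 -1.7000e-03]
contact_force [ 1.6539 -0.7852  4.5976]
wrist_torque [-0.1115 -0.0799  0.0506]
finger_gap 0.058
j6 1.4901768469821688
```

Call:
move_arm --increments '[[[0, 0, 0.00013, 0, 0, 5, 1], [0, 0, 0.00013, 0, 0, 5, 1], [0, 0, 0.00013, 0, 0, 5, 1], [0, 0, 0.00013, 0, 0, 5, 1], [0, 0, 0.00013, 0, 0, 5, 1], [0, 0, 0.00013, 0, 0, 5, 1], [0, 0, 0.00013, 0, 0, 5, 1], [0, 0, 0.00013, 0, 0, 5, 1], [0, 0, 0.00013, 0, 0, 5, 1], [0, 0, 0, 0, 0, 5, 1], [0, 0, 0, 0, 0, 0, 1]]]'

```text
t: 22.55
eef_pos: [0.5212, 0.0134, 0.087]
tool_rot: [-3.139, -0.003, -0.872]
contact_force: [0.8, -0.8, 4.9]
finger_gap: 0.0578
```

```bash
python3 st.py
```

```text
t 22.55
eef_pos [0.5212 0.0134 0.087 ]
tool_rot [-3.1394 -0.0033 -0.8717]
contact_force [ 0.7828 -0.8255  4.8688]
wrist_torque [-0.1938 -0.1423  0.0333]
finger_gap 0.0578
j6 2.3600180370445405
```

Call:
move_arm --increments '[[[0, 0, -0.0007, 0, 0, 0, 1], [0, 0, 0, 0, 0, 0, 0], [0, 0, 0, 0, 0, 0, -0.5], [0, 0, 0, 0, 0, 0, -1], [0, 0, 0, 0, 0, 0, -1], [0, 0, 0, 0, 0, 0, -1], [0, 0, 0, 0, 0, 0, -1]]]'

```text
t: 23.13
eef_pos: [0.5192, 0.0141, 0.0858]
tool_rot: [3.141, 0.001, -0.87]
contact_force: [-0.2, -0.0, 0.0]
finger_gap: 0.0877
```

```bash
python3 st.py
```

```text
t 23.1333
eef_pos [0.5192 0.0141 0.0858]
tool_rot [ 3.1406e+00  1.1000e-03 -8.6980e-01]
contact_force [-0.2016 -0.018   0.0463]
wrist_torque [0.121  0.0097 0.0317]
finger_gap 0.0877
j6 2.358458221404927
```

Call:
move_arm --increments '[[[0, 0, 0, 0, 0, -4, -1], [0, 0, 0, 0, 0, -7, -1], [0, 0, 0, 0, 0, -7, -1], [0, 0, 0, 0, 0, -7, -1], [0, 0, 0, 0, 0, -7, -1], [0, 0, 0, 0, 0, -7, -1], [0, 0, 0, 0, 0, -7, -1], [0, 0, 0, 0, 0, -7, -1], [0, 0, 0, 0, 0, -7, -1], [0, 0, 0, 0, 0, -7, -1], [0, 0, 0, 0, 0, -7, -1], [0, 0, 0, 0, 0, -7, -1], [0, 0, 0, 0, 0, -7, -1], [0, 0, 0, 0, 0, -7, -1], [0, 0, 0, 0, 0, -7, -1], [0, 0, 0, 0, 0, -7, -1], [0, 0, 0, 0, 0, -7, -1], [0, 0, 0, 0, 0, -7, -1], [0, 0, 0, 0, 0, -7, -1], [0, 0, 0, 0, 0, -7, -1]]]'

```text
t: 24.8
eef_pos: [0.5195, 0.014, 0.0862]
tool_rot: [-3.141, -0.0, 1.527]
contact_force: [0.0, 0.2, -0.2]
finger_gap: 0.0942
```

Call:
move_arm --increments '[[[0, 0, 0, 0, 0, -7, -1], [0, 0, 0, 0, 0, -7, -1], [0, 0, 0, 0, 0, -7, -1], [0, 0, 0, 0, 0, -7, -1], [0, 0, 0, 0, 0, -7, -1], [0, 0, 0, 0, 0, -7, -1], [0, 0, 0, 0, 0, -7, -1], [0, 0, 0, 0, 0, -7, -1], [0, 0, 0, 0, 0, -7, -1], [0, 0, 0, 0, 0, -7, -1], [0, 0, 0, 0, 0, -7, -1], [0, 0, 0, 0, 0, -7, -1], [0, 0, 0, 0, 0, -7, -1], [0, 0, 0, 0, 0, -7, -1], [0, 0, 0, 0, 0, -5, -1], [-0.0013, -0.0007, -0.001, 0, 0, 0, -1], [0, 0, 0, 0, 0, 0, -1], [0, 0, 0, 0, 0, 0, -1], [0, 0, 0, 0, 0, 0, -1]]]'

```text
t: 26.38
eef_pos: [0.5212, 0.0134, 0.0874]
tool_rot: [-3.142, -0.0, -2.966]
contact_force: [0.1, 0.2, 0.6]
finger_gap: 0.0941
```

```bash
python3 st.py; python3 w.py w8
```

```text
t 26.3833
eef_pos [0.5212 0.0134 0.0874]
tool_rot [-3.1416e+00 -1.0000e-04 -2.9658e+00]
contact_force [0.1349 0.2365 0.6036]
wrist_torque [ 0.0601 -0.1114  0.0478]
finger_gap 0.0941
j6 -1.8295303273875265
t 26.3833
eef_pos [0.5212 0.0134 0.0874]
tool_rot [-3.1416e+00 -1.0000e-04 -2.9658e+00]
contact_force [0.1349 0.2365 0.6036]
joint_positions [-8.2900e-02  7.7900e-02  1.6178e+00 -1.0000e-04  1.4460e+00 -1.8295e+00]
finger_gap 0.0941
tcp px [[252.80659322 233.98206711]] cam in tool [ 0.07126887  0.00029793 -0.17968001]
```

View pics/w8.png

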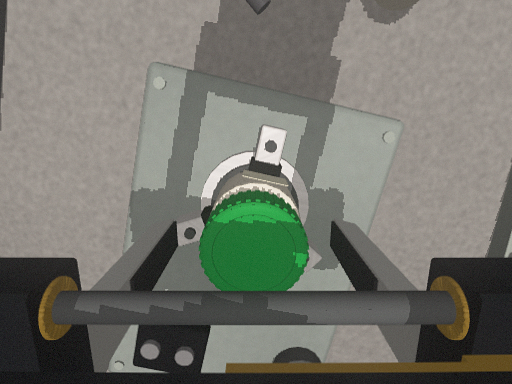

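The lid sits level and centred between the jaws at (254,245). I'll re-grip it and press lightly.

Call:
move_arm --increments '[[[0, 0, 0, 0, 0, 0, 1], [0, 0, 0, 0, 0, 0, 1], [0, 0, 0, 0, 0, 0, 1], [0, 0, 0, 0, 0, 0, 1], [0, 0, 0, 0, 0, 0, 1], [0, 0, 0, 0, 0, 0, 1], [0, 0, 0.0004, 0, 0, 0, 1], [0, 0, 0.0004, 0, 0, 0, 1], [0, 0, 0, 0, 0, 0, 1]]]' --newtons 20

```text
t: 27.18
eef_pos: [0.5212, 0.0134, 0.0874]
tool_rot: [-3.141, 0.0, -2.965]
contact_force: [-2.7, -0.1, 4.6]
finger_gap: 0.0584
```

```bash
python3 st.py
```

```text
t 27.1833
eef_pos [0.5212 0.0134 0.0874]
tool_rot [-3.1414e+00  4.0000e-04 -2.9646e+00]
contact_force [-2.6813 -0.1392  4.6168]
wrist_torque [ 0.1073  0.2656 -0.0213]
finger_gap 0.0584
j6 -1.8307379527549374
```

Call:
move_arm --increments '[[[0, 0, 0.00014, 0, 0, 3, 1], [0, 0, 0.00014, 0, 0, 5, 1], [0, 0, 0.00014, 0, 0, 5, 1], [0, 0, 0.00014, 0, 0, 5, 1], [0, 0, 0.00014, 0, 0, 5, 1], [0, 0, 0.00014, 0, 0, 5, 1], [0, 0, 0.00014, 0, 0, 5, 1], [0, 0, 0.00014, 0, 0, 5, 1], [0, 0, 0.00014, 0, 0, 5, 1], [0, 0, 0, 0, 0, 0, 1]]]'

```text
t: 28.02
eef_pos: [0.522, 0.0128, 0.0863]
tool_rot: [3.142, 0.003, 2.567]
contact_force: [0.0, -1.1, 4.7]
finger_gap: 0.0577
```

```bash
python3 st.py
```

```text
t 28.0167
eef_pos [0.522  0.0128 0.0863]
tool_rot [3.1415e+00 2.7000e-03 2.5666e+00]
contact_force [ 0.022  -1.071   4.7464]
wrist_torque [-0.354  -0.0292  0.0186]
finger_gap 0.0577
j6 -1.0789356634108538
```

Call:
move_arm --increments '[[[0, 0, 0.00014, 0, 0, 5, 1], [0, 0, 0.00014, 0, 0, 5, 1], [0, 0, 0.00014, 0, 0, 5, 1], [0, 0, 0.00014, 0, 0, 5, 1], [0, 0, 0.00014, 0, 0, 5, 1], [0, 0, 0.00014, 0, 0, 5, 1], [0, 0, 0.00014, 0, 0, 5, 1], [0, 0, 0.00014, 0, 0, 5, 1], [0, 0, 0.00014, 0, 0, 5, 1], [0, 0, 0.00014, 0, 0, 5, 1], [0, 0, 0.00014, 0, 0, 5, 1], [0, 0, 0.00014, 0, 0, 5, 1], [0, 0, 0.00014, 0, 0, 5, 1], [0, 0, 0.00014, 0, 0, 5, 1], [0, 0, 0.00014, 0, 0, 5, 1]]]'

```text
t: 29.27
eef_pos: [0.5215, 0.0124, 0.0842]
tool_rot: [3.14, 0.002, 1.257]
contact_force: [-2.0, -2.2, 4.1]
finger_gap: 0.0581
```

```bash
python3 st.py
```

```text
t 29.2667
eef_pos [0.5215 0.0124 0.0842]
tool_rot [3.1399e+00 1.8000e-03 1.2572e+00]
contact_force [-1.9875 -2.1993  4.0524]
wrist_torque [-0.5355  0.2642  0.0893]
finger_gap 0.0581
j6 0.230355042527556
```

Call:
move_arm --increments '[[[0, 0, 0.00014, 0, 0, 5, 1], [0, 0, 0.00014, 0, 0, 5, 1], [0, 0, 0.00014, 0, 0, 5, 1], [0, 0, 0.00014, 0, 0, 5, 1], [0, 0, 0.00014, 0, 0, 5, 1], [0, 0, 0.00014, 0, 0, 5, 1], [0, 0, 0.00014, 0, 0, 5, 1], [0, 0, 0.00014, 0, 0, 5, 1], [0, 0, 0.00014, 0, 0, 5, 1], [0, 0, 0.00014, 0, 0, 5, 1], [0, 0, 0, 0, 0, 0, 1]]]'

```text
t: 30.18
eef_pos: [0.5217, 0.0131, 0.0827]
tool_rot: [3.14, -0.001, 0.387]
contact_force: [-1.2, -1.3, 6.3]
finger_gap: 0.0581
```

```bash
python3 st.py
```

```text
t 30.1833
eef_pos [0.5217 0.0131 0.0827]
tool_rot [ 3.1402e+00 -1.1000e-03  3.8710e-01]
contact_force [-1.2499 -1.3483  6.3275]
wrist_torque [-0.364   0.1773 -0.058 ]
finger_gap 0.0581
j6 1.1007430926403303
```

Call:
move_arm --increments '[[[0, 0, 0.00013, 0, 0, 5, 1], [0, 0, 0.00013, 0, 0, 5, 1], [0, 0, 0.00013, 0, 0, 5, 1], [0, 0, 0.00013, 0, 0, 5, 1], [0, 0, 0.00013, 0, 0, 5, 1], [0, 0, 0.00013, 0, 0, 5, 1], [0, 0, 0.00013, 0, 0, 5, 1], [0, 0, 0.00013, 0, 0, 5, 1], [0, 0, 0.00013, 0, 0, 5, 1], [0, 0, 0.00013, 0, 0, 4, 1], [0, 0, 0, 0, 0, 0, 1], [0, 0, 0, 0, 0, 0, 1]]]'

```text
t: 31.18
eef_pos: [0.5216, 0.013, 0.0814]
tool_rot: [3.141, -0.002, -0.465]
contact_force: [-1.5, -1.2, 5.2]
finger_gap: 0.0584
```

```bash
python3 st.py; python3 w.py w9
python3 - <<'E'
from plant import imaging
import cv2
for n,(x,y,w,h) in dict(scene=(100,130,260,130),side=(180,90,160,170)).items():
    im=imaging.grab_frame(n)[y:y+h,x:x+w,::-1]
    s=3
    cv2.imwrite(f"pics/{n}9.png",cv2.resize(im,None,fx=s,fy=s,interpolation=cv2.INTER_CUBIC))
E
```

```text
t 31.1833
eef_pos [0.5216 0.013  0.0814]
tool_rot [ 3.1411e+00 -1.5000e-03 -4.6490e-01]
contact_force [-1.4626 -1.24    5.176 ]
wrist_torque [-0.3384  0.241   0.006 ]
finger_gap 0.0584
j6 1.9526572663743573
t 31.1833
eef_pos [0.5216 0.013  0.0814]
tool_rot [ 3.1411e+00 -1.5000e-03 -4.6490e-01]
contact_force [-1.4626 -1.24    5.176 ]
joint_positions [-8.3200e-02  8.2200e-02  1.6256e+00 -1.0000e-03  1.4325e+00  1.9527e+00]
finger_gap 0.0584
tcp px [[253.07342138 231.76786488]] cam in tool [ 7.00385594e-02  1.30073022e-04 -1.79695586e-01]
```

View pics/w9.png

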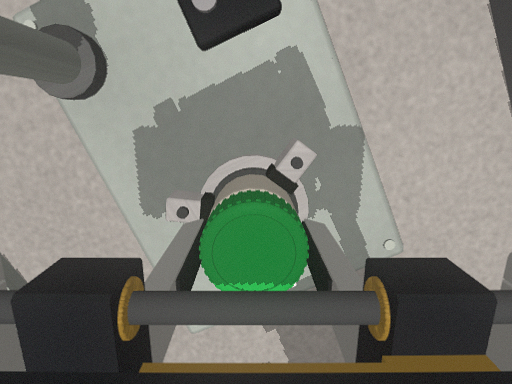

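View pics/scene9.png

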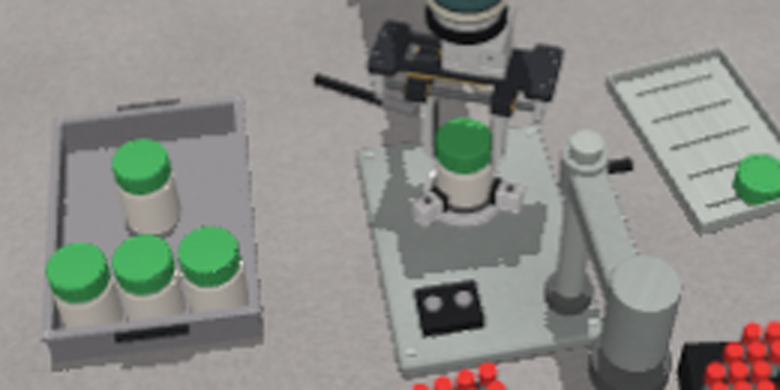

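View pics/side9.png

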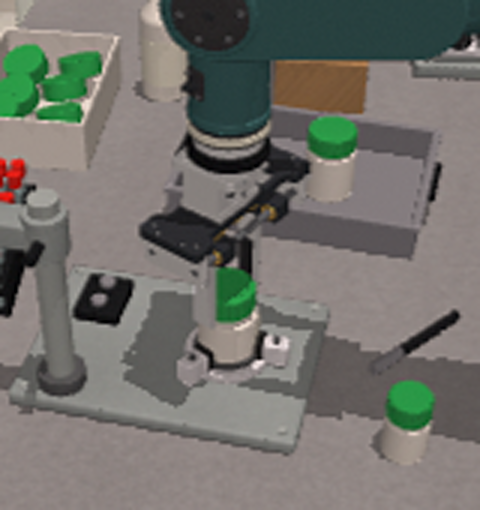

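The last pictures show four jars standing in the tote and the lid level in the fingers at (254,245), visibly lower on its jar. The hand turned 362° forward and came down 10.0 mm, which fits the thread pitch.

```bash
python3 -c "
from plant import order
print(order.close_job())"
```

```text
the job is handed in; nothing more can be done
None
```

The finished jar is upright in the grey tote, and the lid on the clamped jar has been started and is still gripped. I handed the job in at about 31 s of the 72 s allowed.

- **Jar:** I set it down under about 5 N and let go. The last scene picture shows it standing, with the three packed jars still upright in their row.
- **Turning the lid back:** Under about 4–6 N of downward push it climbed 2.4 mm over roughly 1.7 rad. The push then fell to zero, and the lid could be lowered freely until it met the thread again about 4.5 mm below its highest point.
- **Turning the lid forward:** The hand turned 362° in all, with one re-grip after 145° because of the last joint's range. It came down 10.0 mm in total, which matches the 10 mm pitch.
- **Final state:** The lid is level within about 0.002 rad, gripped at 20 N with the fingers 58 mm apart, and pressed down with about 5 N.

**Small disagreements:**
- The drop measured about 0.5 mm less than the 5 mm stated. The lid's final height works out nearer 3 mm than 3.5 mm below the thread top. Both are within what pressing and measuring error can account for.
- The gripped lid pulled the hand 1–2 mm sideways from the camera-measured centre, so I moved the hand over before the re-grip. Side forces at my checks stayed below about 3.5 N.

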